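Put the reagent bottles away in their stands

TASK

Put the four narrow-necked amber bottles away, one after another, each upright and fully down in the wooden stand whose well is made for it: the square bottle in the square well, and the small, middle-sized and large round bottles in the small, middle-sized and large round wells. Set them down gently, for the glass must not be dropped, and leave the two straight-sided jars standing where they are.

Things in the scene. Friction and masses are not known exactly. Their poses are not given: they have to be found in the camera images.
- bottle_small_center (a point): Smallest round narrow-necked bottle of amber glass with a small black screw cap, loose, standing upright on the bench. Body 28 mm in diameter, straight up to 41 mm; 62 mm tall with the cap. Origin at its centre, half-way up; z up.
- bottle_medium_center (a point): Middle-sized round narrow-necked bottle of amber glass with a small black screw cap, loose, standing upright on the bench. Body 44 mm in diameter, straight up to 49 mm; 74 mm tall with the cap. Origin at its centre, half-way up; z up.
- bottle_large_center (a point): Largest round narrow-necked bottle of amber glass with a small black screw cap, loose, standing upright on the bench. Body 60 mm in diameter, straight up to 57 mm; 86 mm tall with the cap. Origin at its centre, half-way up; z up.
- bottle_square_center (a point): Square narrow-necked bottle of amber glass with a small black screw cap, loose, standing upright on the bench. Body 46 x 46 mm with slightly rounded corners, straight up to 49 mm; 74 mm tall with the cap. Origin at its centre, half-way up; z up. x and y are square to its flat sides.
- stand_small: Smallest square wooden bottle stand, 68 x 68 mm and 18 mm high, fixed to the bench, with one round well 44 mm in diameter and 10 mm deep in the middle of its top. Origin at the centre of its underside (bench level); well floor 8 mm above it; x and y along its sides.
- stand_medium: Middle-sized square wooden bottle stand, 84 x 84 mm and 18 mm high, fixed to the bench, with one round well 60 mm in diameter and 10 mm deep in the middle of its top. Origin at the centre of its underside (bench level); well floor 8 mm above it; x and y along its sides.
- stand_large: Largest square wooden bottle stand, 100 x 100 mm and 18 mm high, fixed to the bench, with one round well 76 mm in diameter and 10 mm deep in the middle of its top. Origin at the centre of its underside (bench level); well floor 8 mm above it; x and y along its sides.
- stand_square: Square wooden bottle stand with a SQUARE well, 86 x 86 mm and 18 mm high, fixed to the bench. The well is 62 x 62 mm and 10 mm deep in the middle of its top, its sides parallel to the stand's. Origin at the centre of its underside (bench level); well floor 8 mm above it; x and y along its sides.
- jar_wide_center (a point): Wide straight-sided amber jar without a neck: its black cap (60 mm) is nearly as wide as its body. 64 mm in diameter, 56 mm tall. Not a bottle: to be left alone. Origin at its centre, half-way up; z up.
- jar_narrow_center (a point): Slim straight-sided amber jar without a neck: its black cap (34 mm) is nearly as wide as its body. 38 mm in diameter, 56 mm tall. Not a bottle: to be left alone. Origin at its centre, half-way up; z up.
Mind the look-alikes: they are no part of the job. Leave any pink or purple look-alike of the part that bears bottle_square_center alone.

How it is judged:
At the end, for the whole second after the job is handed in: Each of the four bottles stands at rest in its matching stand: its centre within 12 mm of the stand's centre seen from above, its base down on the well floor (within 4 mm), upright within 0.1 rad; nothing held (horizontal distance between bottle_small_center and stand_small below 0.012 m and z of bottle_small_center in the frame of stand_small below 0.043 m and angle between each of bottle_small_center, bottle_medium_center, bottle_large_center, bottle_square_center's own z axis and vertical below 0.1 rad and linear speed of each of bottle_small, bottle_medium, bottle_large, bottle_square below 0.02 m/s and horizontal distance between bottle_medium_center and stand_medium below 0.012 m and z of bottle_medium_center in the frame of stand_medium below 0.049 m and horizontal distance between bottle_large_center and stand_large below 0.012 m and z of bottle_large_center in the frame of stand_large below 0.055 m and horizontal distance between bottle_square_center and stand_square below 0.012 m and z of bottle_square_center in the frame of stand_square below 0.049 m); the robot touches nothing.
It fails at once if a bottle is dropped or thrown (faster than 0.7 m/s with no finger on it: a fall of about 25 mm) ((contact force between the fingers and bottle_small below 0.05 N and linear speed of bottle_small above 0.7 m/s) or (contact force between the fingers and bottle_medium below 0.05 N and linear speed of bottle_medium above 0.7 m/s) or (contact force between the fingers and bottle_large below 0.05 N and linear speed of bottle_large above 0.7 m/s) or (contact force between the fingers and bottle_square below 0.05 N and linear speed of bottle_square above 0.7 m/s)).
It fails at once if jar_wide is shifted by more than 20 mm or tipped (distance of jar_wide_center from where it was at the start of the episode above 0.02 m or angle between jar_wide_center's own z axis and vertical above 0.3 rad).
It fails at once if jar_narrow is shifted by more than 20 mm or tipped (distance of jar_narrow_center from where it was at the start of the episode above 0.02 m or angle between jar_narrow_center's own z axis and vertical above 0.3 rad).
It also fails if it takes over 118 s, if anything falls off the work surface, if the arm or the gripper's body presses on something with over 40 N, if the wrist force passes 120 N, or if a joint passes its speed limit or range.

ROBOT

A 6-joint arm with a two-finger parallel gripper is mounted at the origin on the work surface. World frame = base frame: x ahead of the robot, y to its left, z up, the work surface at z = 0. Lengths are in m, angles in rad, forces in N, time in s.
With the tool pointing down it reaches from about 0.325 to 0.85 m from the base axis. Payload 4.4 kg.
Tool frame: the origin (TCP) lies at the very end of the fingers, on their centre line; the grasp point (between the pads) lies 19 mm behind it; z points along the fingers, y is the direction in which the jaws open and shut (so a half turn about z gives the same grasp; the last joint's range is limited). The gripper opens to 94 mm and grips with 3 to 60 N. Pads are 16 mm wide; open, the fingers measure 119 mm over their backs; the gripper's body (75 mm by 177 mm) begins 78 mm behind the grasp point.
Start: joints at [1.028, 0.207, 1.542, -0, 1.393, -0.15], TCP at [0.22, 0.531, 0.205] pointing down, gripper open.
Joint ranges: [-2.73, 2.73], [-0.86, 2.22], [0.23, 2.46], [-1.11, 4.25], [0.08, 2.63], [-2.82, 2.82]. Speed limits (rad/s): [2.79, 2.79, 3.14, 3.14, 3.14, 3.14].

INTERFACE

Orientations are given as a 3x3 rotation matrix whose columns are the frame's x, y, z axes.
In Python, from rig import robot gives the robot as it stands. The module is installed in compiled form; this text tells all that it offers. Calls block until the motion is done:
- robot.movep(position, orientation): joint-space move of the TCP to a pose.
- robot.move_l(position, orientation=None, feed=0.15): straight line of the TCP; orientation=None keeps the orientation; feed is the mean speed in m/s.
- robot.goto_joints(angles): joint-space move.
- robot.ungrasp() and robot.gripper_close(effort=None): open the fingers fully, or close them until they stop; effort is the grip in N (None keeps the last).
- robot.dwell(seconds).
- robot.inverse_kinematics(position, orientation): joint angles nearest the present ones, or None.
- robot.grab_frame(name): name is "scene" or "side" or "wrist"; returns the picture (480x640x3 uint8, red, green, blue); there is no depth.
- robot.camera_params(name): a dict with "K" (3x3 intrinsics, pixels), "extrinsics" (4x4, takes a point from camera to world coordinates). Camera axes: x right, y down, z forward; pixel columns grow to the right and rows downward; lengths in m; the calibration is good to about 2 mm. A picture is of the moment at which its call begins: read the wrist's pose just before it. camera_params takes no time and is no camera call; for the wrist camera it gives the pose at the moment of the call.
A pose or a line that the arm cannot do raises robot.PlanningError and nothing moves.
- robot.close_job(): hands the job in, once; it reports no verdict.
Readings, each from a call of its own:
- robot.current_time(): time.
- robot.current_q(): joint angles.
- robot.current_dq(): joint speeds.
- robot.current_effort(): joint torques, N m.
- robot.current_tool_pos(): TCP position.
- robot.current_tool_rot(): TCP orientation.
- robot.current_ft_force(): force on the tool from outside, world axes, zero at the start.
- robot.current_moment(): the same for the moment, N m.
- robot.current_width(): finger opening in m.
Only numpy, scipy, OpenCV 4.12 (cv2) and the standard library are available. Lean on these libraries where they do the work, as an engineer would, in place of code of your own. Each camera call takes 0.05 s, during which the arm holds its last target. There are 200 camera calls.

## Working session

There is one attempt and no reset: what is moved stays moved. The work goes in short steps, each a Python script; the robot and the scene stay as the last script left them, time stands still between calls to the robot, and variables do not carry over. Pictures are saved under pics/ and viewed, about 12 in all and at most 16, crops included, and the job is handed in when it is done.

```bash
mkdir -p pics; python3 - <<'E'
from rig import robot
import cv2,numpy as np
np.set_printoptions(precision=4,suppress=True)
for n in ("scene","side","wrist"):
    p=robot.camera_params(n); print(n,p["K"],p["extrinsics"])
    cv2.imwrite(f"pics/{n}0.png",robot.grab_frame(n)[:,:,::-1])
print(robot.current_time(),robot.current_tool_rot())
E
```

```text
scene [[557.5417   0.     321.9045]
 [  0.     557.5417 239.1331]
 [  0.       0.       1.    ]] [[-0.7552  0.4193 -0.5038  1.2216]
 [ 0.6552  0.4599 -0.5994  0.7825]
 [-0.0196 -0.7827 -0.622   0.8902]
 [ 0.      0.      0.      1.    ]]
side [[437.6599   0.     320.7076]
 [  0.     437.6599 231.5404]
 [  0.       0.       1.    ]] [[ 0.6948 -0.506   0.5111  0.0945]
 [-0.7191 -0.4988  0.4838 -0.401 ]
 [ 0.0101 -0.7037 -0.7104  0.6509]
 [ 0.      0.      0.      1.    ]]
wrist [[349.0087   0.     316.6217]
 [  0.     349.0087 242.5546]
 [  0.       0.       1.    ]] [[ 0.382   0.899   0.2143  0.1581]
 [ 0.9242 -0.3711 -0.0908  0.5568]
 [-0.0021  0.2327 -0.9726  0.3843]
 [ 0.      0.      0.      1.    ]]
0.15 [[-0.9242  0.3819 -0.0009]
 [ 0.3819  0.9242 -0.0015]
 [ 0.0003 -0.0018 -1.    ]]
```

View pics/scene0.png

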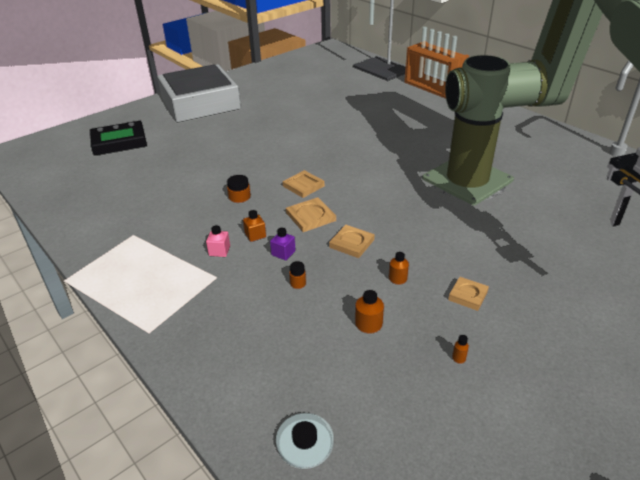

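View pics/side0.png

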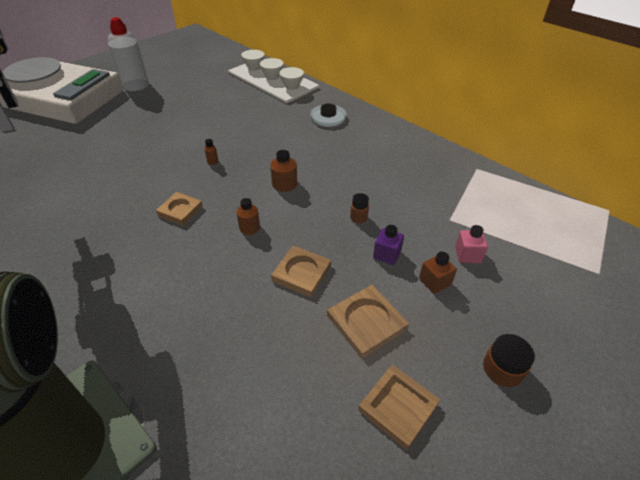

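The scene camera shows these candidates:
- Square bottle: amber at (255,226). Its look-alikes are pink at (218,242) and purple at (283,244).
- Round bottles: small (460,350), medium (399,268), large (369,312).
- Jars: wide (238,189), narrow (298,275).
- Stands: square well (303,183), large (311,213), medium (352,240), small (468,292).

I choose the amber ones with narrow necks, and will check them in enlarged crops.

```bash
python3 - <<'E'
import cv2
a=cv2.imread("pics/scene0.png")[165:375,205:485]; cv2.imwrite("pics/c1.png",cv2.resize(a,(784,588),interpolation=cv2.INTER_CUBIC))
a=cv2.imread("pics/side0.png")[130:455,145:545]; cv2.imwrite("pics/c2.png",cv2.resize(a,None,fx=1.8,fy=1.8,interpolation=cv2.INTER_CUBIC))
E
```

```text
(no output)
```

View pics/c1.png

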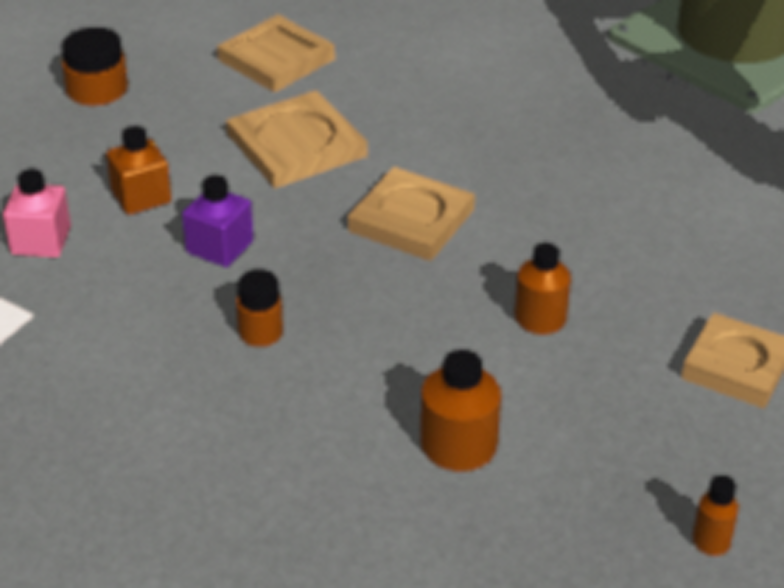

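View pics/c2.png

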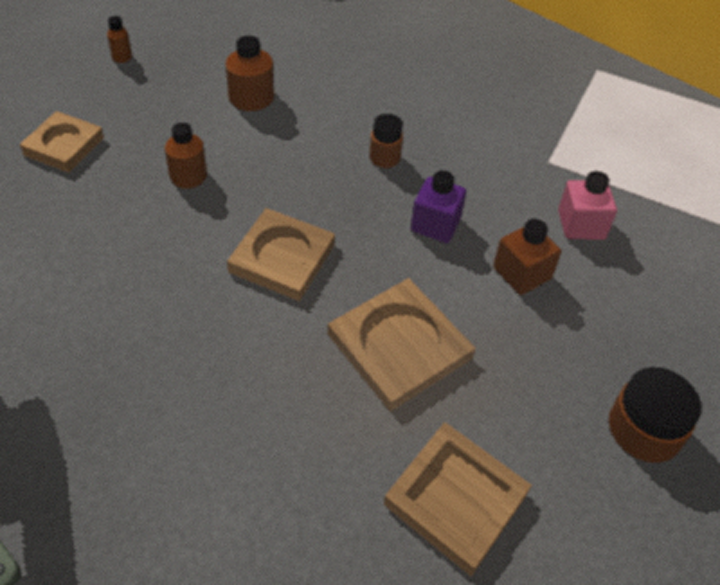

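Both crops agree with my choice: the amber square bottle has a small cap and lies between the pink and purple ones. I read cap-top centres and stand-top corners off both crops and locate them.

```bash
cat > h.py <<'E'
from rig import robot
import numpy as np, cv2
np.set_printoptions(precision=4,suppress=True)
def ray(par,px,z):
    K,T=par["K"],par["extrinsics"]
    d=T[:3,:3]@np.linalg.solve(K,[px[0],px[1],1.]); o=T[:3,3]
    return (o+d*(z-o[2])/d[2])[:2]
def R(a):  # tool down, jaw (y) axis at angle a in the plane
    y=np.array([np.cos(a),np.sin(a),0]); z=np.array([0,0,-1.]); return np.column_stack([np.cross(y,z),y,z])
E
python3 - <<'E'
from h import *
P={n:robot.camera_params(n) for n in("scene","side")}
f={"scene":lambda p:(205+p[0]/2.8,165+p[1]/2.8),"side":lambda p:(145+p[0]/1.8,130+p[1]/1.8)}
caps=dict(small=(.062,(722,484),(114,20)),medium=(.074,(546,251),(181,130)),large=(.086,(463,361),(248,43)),square=(.074,(135,135),(535,227)),
 narrow=(.056,(259,279),(388,122)),wide=(.056,(92,42),(659,385)),purple=(.074,(215,184),(443,178)),pink=(.074,(31,177),(597,178)))
for k,(z,a,b) in caps.items(): print(k,ray(P["scene"],f["scene"](a),z),ray(P["side"],f["side"](b),z))
st=dict(small=([(683,360),(712,314),(800,345),(765,391)],[(22,142),(58,112),(103,130),(66,162)]),
medium=([(347,215),(395,168),(475,205),(430,246)],[(228,260),(267,210),(335,240),(300,289)]),
large=([(226,130),(318,93),(367,148),(276,176)],[(328,328),(408,280),(474,350),(394,398)]),
square=([(218,49),(278,15),(335,47),(276,78)],[(386,495),(447,427),(531,489),(474,560)]))
for k,v in st.items():
  for n,c in zip(("scene","side"),v):
    q=np.array([ray(P[n],f[n](p),.018) for p in c]); e=np.roll(q,-1,0)-q
    print("stand",k,n,q.mean(0),np.linalg.norm(e,axis=1),np.degrees(np.arctan2(e[:,1],e[:,0]))%90)
# square bottle shoulder corners z~.049
for n,c in(("scene",[(107,168),(139,184),(168,171)]),("side",[(497,240),(529,260),(558,248)])):
    q=np.array([ray(P[n],f[n](p),.047) for p in c]);e=np.diff(q,axis=0)
    print(n,q,np.linalg.norm(e,axis=1),np.degrees(np.arctan2(e[:,1],e[:,0]))%90)
E
```

```text
small [0.5503 0.4014] [0.548  0.3994]
medium [0.4667 0.1578] [0.4637 0.1548]
large [0.6152 0.2118] [0.6152 0.2103]
square [ 0.6194 -0.1992] [ 0.6161 -0.2032]
narrow [0.6481 0.0117] [0.6513 0.0137]
wide [ 0.5454 -0.3799] [ 0.553  -0.3722]
purple [ 0.6104 -0.0936] [ 0.607  -0.0971]
pink [ 0.7225 -0.2094] [ 0.7199 -0.2117]
stand small scene [0.393  0.3041] [0.0629 0.0737 0.0642 0.0674] [17.1438 17.8671 11.5128 17.1341]
stand small side [0.3931 0.3008] [0.0628 0.0699 0.0646 0.0684] [15.6599 16.0199 14.3173 14.5552]
stand medium scene [ 0.4595 -0.0067] [0.082  0.0901 0.071  0.0846] [15.6554  9.8619 11.5419 17.0563]
stand medium side [ 0.4552 -0.0122] [0.0795 0.0849 0.0738 0.0831] [16.2681 14.0712 14.8458 17.9588]
stand large scene [ 0.4647 -0.1605] [0.1068 0.1042 0.0943 0.0894] [83.4865 75.6508 75.0591 83.0262]
stand large side [ 0.4579 -0.1702] [0.1    0.0987 0.0932 0.0939] [79.6018 78.012  76.6482 82.189 ]
stand square scene [ 0.3787 -0.2949] [0.0886 0.0886 0.0814 0.0828] [6.1022 2.0836 2.1558 6.9004]
stand square side [ 0.3771 -0.2991] [0.0824 0.0828 0.078  0.0818] [ 0.5809  3.0182 89.5849  6.1372]
scene [[ 0.6478 -0.2071]
 [ 0.6402 -0.1683]
 [ 0.6097 -0.1663]] [0.0396 0.0306] [11.0031 86.3103]
side [[ 0.5985 -0.1762]
 [ 0.5991 -0.2138]
 [ 0.6327 -0.226 ]] [0.0376 0.0357] [ 0.9591 70.0629]
```

The two cameras agree within about 5 mm. Next is one close wrist look over each half of the bench to refine.

```bash
python3 - <<'E'
from h import *
import pickle
out={}
for n,(x,y) in dict(B=(.50,.24),A=(.48,-.22)).items():
    robot.movep([x,y,.27],R(np.arctan2(y,x)))
    robot.dwell(.2)
    par=robot.camera_params("wrist"); im=robot.grab_frame("wrist")
    cv2.imwrite(f"pics/w{n}.png",im[:,:,::-1]); out[n]=par
    print(n,robot.current_time(),robot.current_q())
    cv2.imwrite(f"pics/w{n}v.png",cv2.resize(im[:,:,::-1],(800,600),interpolation=cv2.INTER_CUBIC))
pickle.dump(out,open("w.pkl","wb"))
E
```

```text
B 1.9167 [ 0.2931  0.1202  1.5083  0.0001  1.5134 -0.1561]
A 3.85 [-0.5923  0.0619  1.5711  0.      1.5086 -0.164 ]
```

View pics/wAv.png

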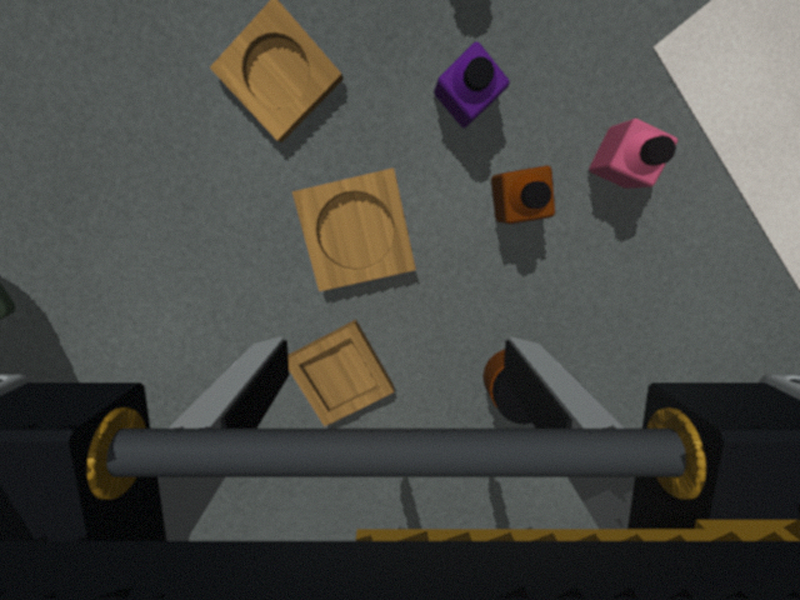

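View pics/wBv.png

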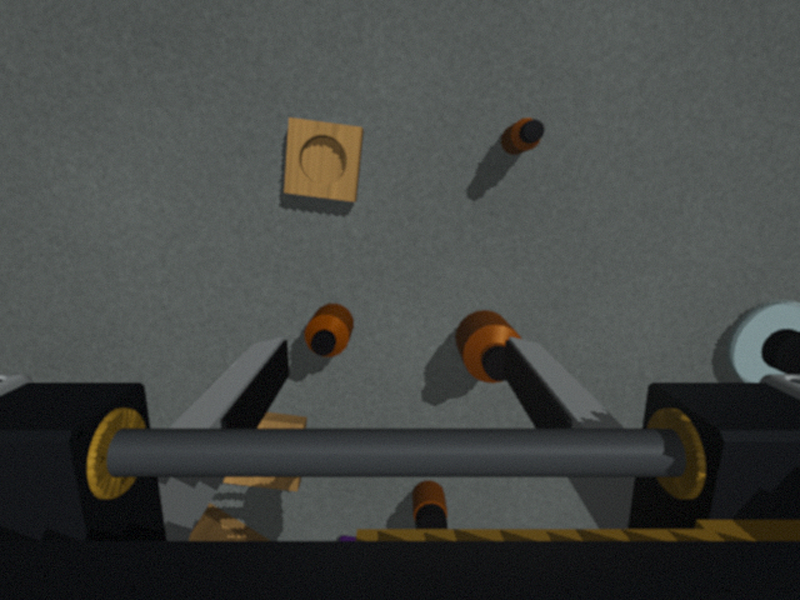

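In view A (800x600) the square amber bottle's cap is at (537,195), with the purple cap at (479,73) and the pink at (658,150). The stands are centred near (277,68), (356,230) and (341,374). In view B the small cap is at (532,131), the medium at (323,343), and the large at about (497,363), partly behind a finger.

```bash
python3 - <<'E'
from h import *
import pickle
w=pickle.load(open("w.pkl","rb"))
g=lambda n,p,z:ray(w[n],(p[0]/1.25,p[1]/1.25),z)
for k,n,p,z in(("square","A",(537,195),.074),("purple","A",(479,73),.074),("pink","A",(658,150),.074),("small","B",(532,131),.062),("medium","B",(323,343),.074),("large","B",(497,363),.086)):
    print(k,g(n,p,z))
for k,n,c in(("medium","A",[(212,67),(274,-1),(342,75),(279,134)]),("large","A",[(293,191),(395,169),(415,270),(322,290)]),("square","A",[(287,364),(357,322),(395,388),(328,425)]),("small","B",[(289,118),(362,127),(356,203),(284,193)])):
    q=np.array([g(n,p,.018) for p in c]); e=np.roll(q,-1,0)-q
    print("stand",k,q.mean(0),np.linalg.norm(e,axis=1),np.degrees(np.arctan2(e[:,1],e[:,0]))%90)
q=np.array([g("A",p,.047) for p in[(503,176),(552,167),(555,213),(509,222)]]); e=np.roll(q,-1,0)-q
print("sqbottle",q.mean(0),np.linalg.norm(e,axis=1),np.degrees(np.arctan2(e[:,1],e[:,0]))%90)
E
```

```text
square [ 0.6178 -0.2044]
purple [ 0.6086 -0.0978]
pink [ 0.7201 -0.2119]
small [0.5495 0.4003]
medium [0.4668 0.1584]
large [0.6132 0.2128]
stand medium [ 0.4584 -0.0107] [0.0803 0.0836 0.0783 0.0803] [17.7465 19.0062 15.3357 20.4757]
stand large [ 0.461  -0.1703] [0.0999 0.0987 0.096  0.0998] [77.133  77.1211 77.74   79.3668]
stand square [ 0.3813 -0.3001] [0.0877 0.083  0.0851 0.0816] [7.0706 3.5395 6.2289 5.3075]
stand small [0.3938 0.3027] [0.0677 0.0691 0.0695 0.0677] [19.1251 19.8986 18.0048 18.4182]
sqbottle [ 0.6197 -0.2048] [0.0435 0.0403 0.0419 0.0409] [75.5741 74.0792 76.488  76.382 ]
```

```bash
cat >> h.py <<'E'
def pick(xy,a,h=.02,effort=30):
    robot.movep([*xy,.15],R(a)); robot.ungrasp()
    robot.move_l([*xy,h],feed=.12); robot.gripper_close(effort)
    print("width",robot.current_width()); robot.move_l([*xy,.16],feed=.12)
    print("lifted",robot.current_width(),robot.current_ft_force(),robot.current_time())
def place(xy,a,h=.02):
    robot.movep([*xy,.16],R(a)); robot.move_l([*xy,h+.03],feed=.15); robot.move_l([*xy,h+.0095],feed=.04)
    robot.dwell(.2); f0=robot.current_ft_force()[2]
    for k in range(7):   # feel for the well floor
        z=h+.009-.0005*k; robot.move_l([*xy,z],feed=.02); robot.dwell(.1)
        df=robot.current_ft_force()[2]-f0
        if abs(df)>2: break
    print("down at",z-h,"df",df,"tcp",robot.current_tool_pos())
def release():
    robot.ungrasp(); p=robot.current_tool_pos(); robot.move_l([p[0],p[1],.16],feed=.12); print("t",robot.current_time())
E
python3 - <<'E'
from h import *
d=np.radians
pick((.618,-.2035),d(-14)); place((.379,-.299),d(5))
p=robot.camera_params("wrist"); im=robot.grab_frame("wrist"); cv2.imwrite("pics/p1.png",cv2.resize(im[:,:,::-1],(800,600)))
im=robot.grab_frame("side")[300:480,300:540]; cv2.imwrite("pics/p1s.png",cv2.resize(im[:,:,::-1],None,fx=3,fy=3,interpolation=cv2.INTER_CUBIC))
E
```

```text
width 0.045763023050119124
lifted 0.04605188268686623 [ 0.012   0.6378 -2.5086] 8.175
down at 0.007499999999999996 df 5.2809052468348145 tcp [ 0.3791 -0.299   0.0279]
```

View pics/p1s.png

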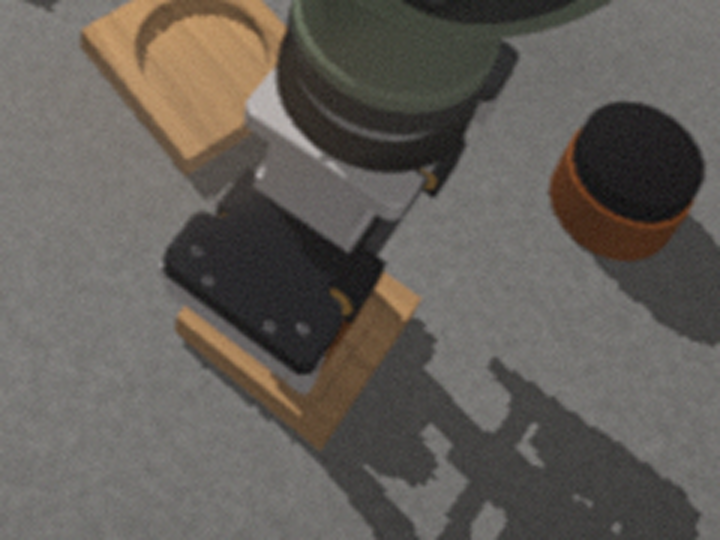

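The side crop shows the bottle inside the square stand with the wide jar clear of it. Floor contact came at 7.5–8 mm, which matches the well floor. I release it and do the next bottles, stopping if a width or depth is off.

```bash
python3 - <<'E'
from h import *
release()
az=lambda p:np.arctan2(p[1],p[0])
for b,s,w,h in(((.461,.0),(0,0),0,0),)[:0]+(((.4665,.157),(.4575,-.010),.044,.02),((.6145,.2115),(.4605,-.169),.060,.02),((.5493,.4003),(.3935,.302),.028,.016)):
    pick(b,az(b),h)
    if abs(robot.current_width()-w)>.004: print("BAD WIDTH"); break
    place(s,az(s),h); z=robot.current_tool_pos()[2]-h
    if not .0065<z<.0095: print("BAD DEPTH"); break
    release()
for n in("scene","side"): cv2.imwrite(f"pics/{n}1.png",robot.grab_frame(n)[:,:,::-1])
a=cv2.imread("pics/scene1.png")[150:375,205:505]; cv2.imwrite("pics/c3.png",cv2.resize(a,None,fx=2.6,fy=2.6,interpolation=cv2.INTER_CUBIC))
a=cv2.imread("pics/side1.png")[130:455,145:545]; cv2.imwrite("pics/c4.png",cv2.resize(a,None,fx=1.8,fy=1.8,interpolation=cv2.INTER_CUBIC))
E
```

```text
t 14.5583
width 0.043600365245613046
lifted 0.04378091839830645 [-0.0669 -0.5642 -1.3524] 19.8583
down at 0.007499999999999996 df 7.1736334003374305 tcp [ 0.4575 -0.01    0.028 ]
t 25.8667
width 0.05982851574341222
lifted 0.059744520917292675 [-0.0145  0.0192 -2.4776] 30.3167
down at 0.007999999999999997 df 2.936520119249525 tcp [ 0.4606 -0.1691  0.0282]
t 36.5833
width 0.027315228023165054
lifted 0.027234546318167074 [ 0.3509  0.1017 -1.2626] 42.525
down at 0.0075 df 6.019965904167893 tcp [0.3936 0.302  0.0239]
t 48.85
```

View pics/c3.png

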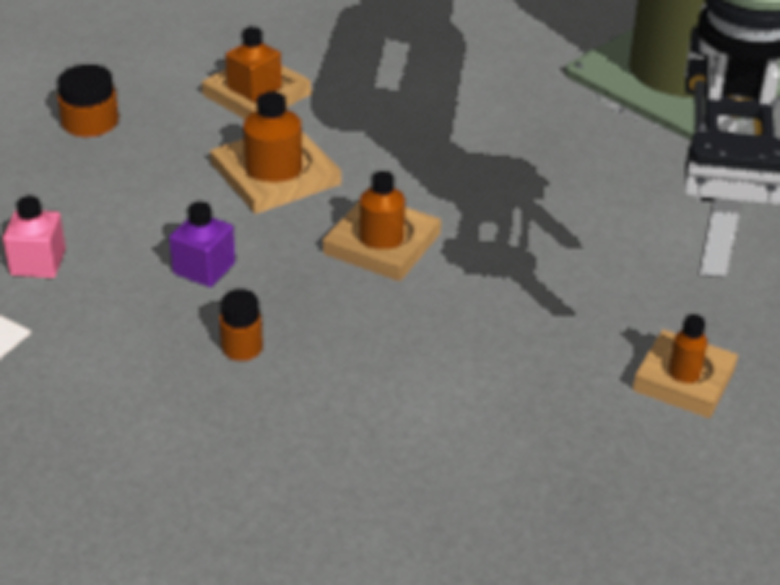

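View pics/c4.png

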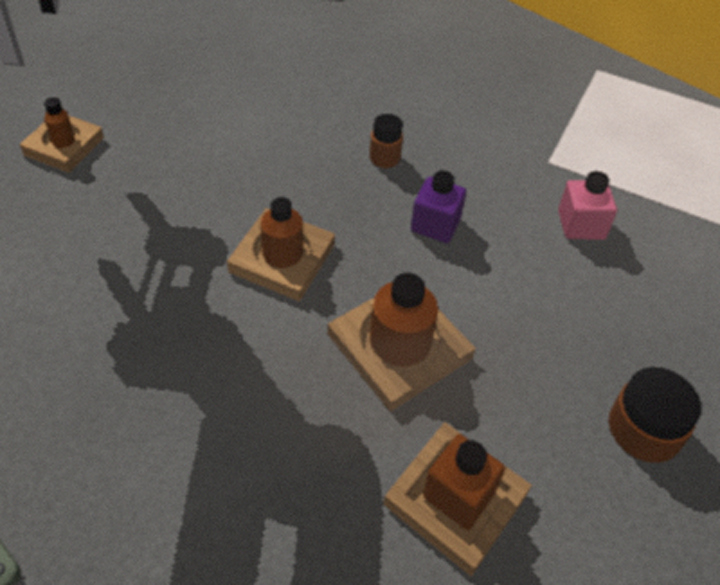

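All four bottles stand upright inside their matching wells. The jars and the pink and purple bottles are where they were. In every well the play is smaller than the 12 mm tolerance, and the gripper is 160 mm up and touching nothing, so I hand in.

```bash
python3 - <<'E'
from h import *
robot.dwell(.5); print(robot.current_tool_pos(),robot.current_width(),robot.current_time()); robot.close_job()
E
```

```text
[0.3935 0.302  0.16  ] 0.09426837909395454 49.45
the job is handed in; nothing more can be done
```

All four amber bottles are in their matching stands, and I handed the job in at 49.5 s of the 118 s allowed. The hand-in reports no verdict.

- **Placing:** I picked and placed the square, medium, large and small bottles in that order. The grip widths were 45.8, 43.6, 59.8 and 27.3 mm, matching the bodies. I lowered each bottle until it touched the well floor, felt at about 8 mm above the bench with only 3–7 N of contact force, and then let go.
- **Last checks:** The final scene and side pictures show all four bottles upright inside their wells. Both jars and the pink and purple look-alikes stand where they were, and the open gripper is clear above. None of the checks failed. The cameras' first estimates differed by a few millimetres (up to about 12 mm on the large stand), so I refined them with the wrist camera. I did not measure the final centring in numbers, but the play in each well is under 12 mm.

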